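# Third hand: gauge a bush and hold it against the sprung stop

## Robot

A 7-joint arm with a two-finger parallel gripper is mounted at the origin on a cart in front of the work surface, level with it; the furniture and walls round the work are solid. World frame = base frame: x ahead of the robot, y to its left, z up, the work surface at z = 0. Lengths are in m, angles in rad, forces in N, time in s.
With the tool pointing down it reaches from about 0.425 to 0.875 m from the base axis. Payload 4.7 kg.
Tool frame: the origin (TCP) lies midway between the tips of the shut fingers; the grasp point (between the pads) lies 19 mm behind it; z points along the fingers, y is the line along which they close (so a half turn about z gives the same grasp; the last joint's range is limited). The gripper opens to 87 mm and grips with 3 to 60 N. Pads are 19 mm wide; open, the fingers measure 117 mm over their backs; the gripper's body (75 mm by 190 mm) begins 51 mm behind the grasp point.
Start: joints at [-1.097, 0.321, -0.07, 1.45, 0.023, 1.371, -0.057], TCP at [0.288, 0.582, 0.223] pointing down, gripper open.
Joint ranges: [-2.86, 2.86], [-0.3, 2.09], [-1.38, 1.24], [0.06, 2.45], [-1.56, 4.7], [0.09, 2.05], [-2.69, 2.69]. Speed limits (rad/s): [2.57, 2.57, 3.14, 3.14, 3.14, 3.14, 3.14].

## Interface

Orientations are given as a rotation vector (axis times angle).
In Python, from bench import ctrl gives the robot as it stands. The module is installed in compiled form; this text tells all that it offers.
- The arm moves only by the shell command python3 -m handwheel 'ROWS' [FORCE]. ROWS is JSON, a list of rows, each a list of 7 numbers: the finger opening in m, from 0 to 0.087, then the shift along the tool's x, y, z in m, then the turn, a rotation vector about the tool's x, y, z in degrees. A call has 1 to 12 rows; each row shifts and turns the commanded pose from where the row before left it, along the tool's axes as they then stand; what a row does not reach is not made up. A row lasts 1/8 s, in which the tool goes at most 62.5 mm and 10.7 degrees, less where a joint would pass 70% of its speed; a pose out of reach is approached as far as the arm can. A call is refused whole if a number of a shift passes 0.0625 or a number of a turn 10.7, either way. A call with a gripper value outside its range is refused whole. The fingers move at their own pace and stop on an object; FORCE is the grip in N (left out, the last holds). Time passes only in rows, so rows that do not move let the fingers close. It gives the time, the measured TCP pose, the force, the opening and the grip force at its end, in the units of the state.
- ctrl.get_state(): the state, without advancing time (a new reading comes with each control period).
- ctrl.get_image(name): name is "side" or "top"; returns (picture, depth): 384x512x3 uint8, blue, green, red; 384x512 float32, m along the optical axis (not along the pixel's ray), 0 where there is no reading.
- ctrl.camera_info(name): a dict with "intrinsics" (3x3 intrinsics, pixels), "R" (3x3) and "t" (3): a world point X has camera coordinates R X + t. Camera axes: x right, y down, z forward; pixel columns grow to the right and rows downward; lengths in m; the calibration is good to about 2 mm. A picture is of the moment at which its call begins. camera_info takes no time and is no camera call.
- ctrl.close_job(): hands the job in; it is judged then, once.
The state is a dict: "time": time; "joint_positions": joint angles; "qd": joint speeds; "joint_torque": joint torques, N m; "position": TCP position; "tool_rot": TCP orientation; "ft_force": force on the tool from outside, world axes, zero at the start; "torque": the same for the moment, N m; "grip_width": opening from 0.0 (shut) to 1.0 (fully open); "grip_force": force on a finger pad.
Only numpy, scipy, OpenCV 4.12 (cv2) and the standard library are available. Lean on these libraries where they do the work, as an engineer would, in place of code of your own. Each camera call takes 0.05 s, during which the arm holds its last target. There are 200 camera calls.

## Task

Two aluminium bushes stand on the worktop, and only one of them fits through the gate of the jig. Stand that one upright on the jig's bed in front of the gate, slide it, upright, along the bed through the gate and press it against the sprung stop until the stop's pointer is midway between the two black marks on the scale, gently, without ever driving the stop to the end of its travel. Finish while still holding it there with that steady push, so that a colleague can fasten it; leave the other bush standing on the worktop clear of the jig, and leave the other things alone.

Things in the scene. Friction and masses are not known exactly. Their poses are not given: they have to be found in the camera images.
- bush_a: one of two plain turned aluminium bushes: upright cylinder 80 mm tall, blind bore in the top, about 0.12 kg. One of the two is 25 mm in diameter (fits the 27.5 mm gate), the other 30 mm (does not); which is which is not told: measure or try. Origin: centre of its underside, z up along its axis
- bush_b: the other aluminium bush, 80 mm tall, 25 or 30 mm in diameter (see bush_a). Origin: centre of its underside, z up along its axis
- jig: slick metal jig fixed to the worktop. Origin on the worktop under the bed; x runs level along the bed from the entry to the stop (away from the robot), y left, z up. In its frame (mm): bed x -115 to +95, y -50 to +50, top z = 10, open at x -115 to -66. Bracket with sleeves behind the stop: x 64 to 86, y -28 to 28. Scale bar x 16 to 76, y -47 to -35, up to z = 32. All but the stop is under z = 49
- gate (a point): middle of the gate on the bed's top (jig frame x -25, y 0, z 10 mm). The gate is two steel cheeks at jig x -45 to -5 mm, z 10 to 32 mm, inner faces at y = +-13.75 mm (27.5 mm gap), with a flared lead-in from x = -66 mm (there 50 mm wide) to -45 mm
- stop_face (a point): middle of the stop's flat face that looks at the gate, moves with the stop (jig frame x = 30 mm + joint value, y 0, z 30 mm); the stop is an upright steel T plate 10 mm thick: 44 mm wide at z 12 to 46 mm, above that a nose 16 mm wide (narrower than the bush) up to z = 62 mm in the jig frame
- stop (a joint): how far the sprung stop is pushed in along the jig's +x, m: 0 at rest, 0.020 at the end of its travel. Spring: about 3 N to start it, plus 0.5 N per mm. A thin dark pointer on its -y side moves over the scale bar; the two black marks on the bar are where it stands at 0.005 and 0.015 (5.5 and 10.5 N); midway is 0.010 (8 N)
- usb_stick: dark usb stick 60x18x8 mm lying between the bushes, to be left alone; origin centre of underside
- flux_bottle: small white bottle with black nozzle, 33 mm wide, 96 mm tall, left alone; origin centre of underside
- serial_adapter: beige connector adapter 26x34x14 mm, left alone; origin centre of underside
- solder_spool: spool 54 mm in diameter, 38 mm tall, left alone; origin centre of underside
There are look-alikes about, which are no part of the job. What is shaped like the bush_b but orange is not meant.

How it is judged:
On the way, in this order (a step that is already met when the one before it is completed fails the run):
1. the bush that fits stands on the bed in front of the gate (x of bush_a in the frame of jig between -0.115 and -0.052 m and y of bush_a in the frame of jig between -0.04 and 0.04 m and z of bush_a in the frame of jig between 0.007 and 0.016 m), for 0.1 s.
2. the bush that fits is in the gate, between the cheeks, down on the bed (y of bush_a in the frame of jig between -0.008 and 0.008 m and z of bush_a in the frame of jig between 0.007 and 0.016 m and x of bush_a in the frame of jig between -0.045 and -0.005 m), for 0.1 s.
3. it presses the stop steadily, pointer between the marks, for a second (contact force between bush_a and stop between 4 and 13 N and value of joint stop between 0.005 and 0.015 m and y of bush_a in the frame of jig between -0.008 and 0.008 m and z of bush_a in the frame of jig between 0.007 and 0.015 m), for 1 s.
At the end, for the whole second after the job is handed in: 25 mm bush held by the fingers, still, upright within 0.1 rad, underside within 4 mm of the bed, within 8 mm of its centre line, pressing the stop with 4 to 13 N, stop 5 to 15 mm in, robot not touching the stop; 30 mm bush upright on the worktop, off jig and robot; bystanders moved under 30 mm (contact force between bush_a and stop between 4 and 13 N and value of joint stop between 0.005 and 0.015 m and y of bush_a in the frame of jig between -0.008 and 0.008 m and z of bush_a in the frame of jig between 0.007 and 0.014 m and angle between each of bush_a, bush_b's own z axis and vertical below 0.1 rad and linear speed of each of bush_a, bush_b below 0.01 m/s and contact force between the fingers and bush_a above 2 N and contact force between each of the arm, the fingers and stop below 0.5 N and height (world z) of bush_b between -0.004 and 0.004 m and contact force between bush_b and jig below 0.2 N and contact force between each of the arm, the fingers and bush_b below 0.2 N and distance of each of usb_stick, flux_bottle, serial_adapter, solder_spool from where it was at the start of the episode below 0.03 m); the arm keeps its last pose, push and grip.
It fails at once if the stop is driven to the end of its travel (value of joint stop above 0.0195 m).
It fails at once if a bush is tipped over (angle between any of bush_a, bush_b's own z axis and vertical above 0.7 rad).
It fails at once if a bystander is knocked about (distance of any of usb_stick, flux_bottle, serial_adapter, solder_spool from where it was at the start of the episode above 0.03 m).
It also fails if it takes over 54 s, if anything falls off the work surface, if the arm or the gripper's body presses on something with over 40 N, if the wrist force passes 120 N, or if a joint passes its speed limit or range.

## Working session

There is one attempt and no reset: what is moved stays moved. The work goes in short steps, Python scripts to look and compute and a shell command to move; the robot and the scene stay as the last step left them, time stands still between calls to the robot, and variables do not carry over. Pictures are saved under pics/ and viewed, at most 10 in all, crops included, and the job is handed in when it is done.

```bash
mkdir -p pics
python3 - <<'E'
from bench import ctrl
import cv2,numpy as np
s=ctrl.get_state();print({k:np.round(v,3).tolist() for k,v in s.items()})
for n in("side","top"):
    im,d=ctrl.get_image(n);cv2.imwrite(f"pics/{n}0.png",im);np.savez(f"{n}0.npz",im=im,d=d)
    c=ctrl.camera_info(n);print(n,np.round(c["intrinsics"],1).tolist(),np.round(c["R"],3).tolist(),np.round(c["t"],3).tolist())
E
```

```text
{'time': 0.0, 'joint_positions': [-1.097, 0.322, -0.07, 1.452, 0.023, 1.371, -0.057], 'qd': [0.001, -0.001, -0.001, 0.001, 0.0, -0.001, -0.001], 'joint_torque': [-0.0, -49.127, -0.404, -31.253, -0.064, 0.044, 0.0], 'position': [0.288, 0.582, 0.221], 'tool_rot': [-0.716, -3.059, 0.003], 'ft_force': [-0.159, 0.541, -0.574], 'torque': [0.017, 0.054, 0.02], 'grip_force': 0.0, 'grip_width': 0.999}
side [[440.9, 0.0, 265.7], [0.0, 440.9, 200.2], [0.0, 0.0, 1.0]] [[0.862, -0.507, -0.001], [-0.301, -0.512, -0.804], [0.407, 0.694, -0.594]] [-0.502, 0.194, 1.063]
top [[358.3, 0.0, 253.3], [0.0, 358.3, 190.2], [0.0, 0.0, 1.0]] [[0.016, -1.0, 0.004], [-0.995, -0.016, -0.102], [0.102, -0.003, -0.995]] [-0.059, 0.527, 0.951]
```

View pics/top0.png

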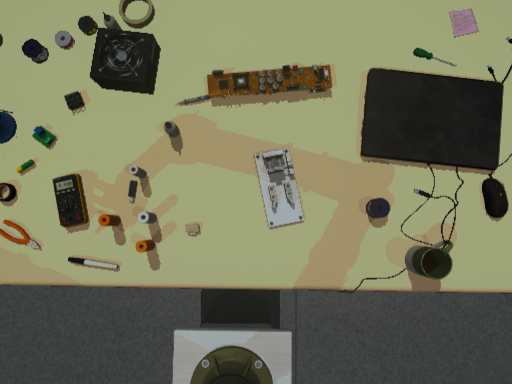

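View pics/side0.png

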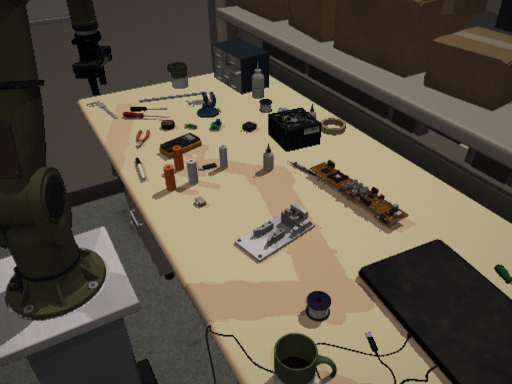

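```bash
cat > h.py <<'E'
import numpy as np,cv2
from bench import ctrl
def cam(n):
    c=ctrl.camera_info(n);return [np.array(c[k]) for k in("intrinsics","R","t")]
def ray(n,u,v,z):
    K,R,t=cam(n);d=R.T@np.linalg.inv(K)@[u,v,1];o=-R.T@t
    return o+d*(z-o[2])/d[2]
def proj(n,X):
    K,R,t=cam(n);p=K@(R@np.array(X)+t);return p[:2]/p[2]
def cloud(n,d):
    K,R,t=cam(n);v,u=np.mgrid[:384,:512]
    c=np.stack([(u-K[0,2])/K[0,0]*d,(v-K[1,2])/K[1,1]*d,d],-1)-t
    return c@R
E
python3 - <<'E'
from h import *
T=np.load("top0.npz");S=np.load("side0.npz")
P=cloud("top",T["d"])
a=cv2.resize(T["im"][150:260,85:215],None,fx=4,fy=4,interpolation=cv2.INTER_CUBIC)
b=cv2.resize(T["im"][140:235,245:315],None,fx=4.6,fy=4.6,interpolation=cv2.INTER_CUBIC)
h=max(a.shape[0],b.shape[0]);pad=lambda i:np.pad(i,((0,h-i.shape[0]),(0,0),(0,0)))
x=np.hstack([pad(a)[:, :470],pad(b)]);x=x[:, :800];cv2.imwrite("pics/topc.png",x);print(x.shape)
for (u0,u1,v0,v1) in((128,150,160,182),(138,160,206,228)):
    p=P[v0:v1,u0:u1];m=(p[...,2]>.07)&(p[...,2]<.09);q=p[m]
    vv,uu=np.nonzero(m);print(m.sum(),uu.mean()+u0,vv.mean()+v0,ray("top",uu.mean()+u0,vv.mean()+v0,.08),q.mean(0),np.ptp(q,0))
    print(np.round(p[11,:,2],3))
PS=cloud("side",S["d"])
for (u0,u1,v0,v1) in((210,236,138,180),(180,206,150,195)):
    p=PS[v0:v1,u0:u1];m=(p[...,2]>.02)&(p[...,2]<.1)
    print("side rows width",m.sum(1).tolist(), "pt near mean",p[m].mean(0))
E
```

```text
(440, 792, 3)
69 133.55072463768116 169.85507246376812 [0.57071994 0.26111723 0.08      ] [0.5711173  0.26197155 0.0774455 ] [0.0238066  0.02326588 0.01046773]
[-0.003  0.079  0.078  0.075  0.07   0.063  0.059  0.079  0.08   0.081
  0.073  0.063  0.055  0.048  0.042  0.029  0.02   0.003  0.    -0.001
  0.003 -0.002]
102 143.4313725490196 217.12745098039215 [0.44891415 0.22980261 0.08      ] [0.4489812  0.23062802 0.07725467] [0.02601111 0.02824353 0.0124106 ]
[ 0.079  0.079  0.075  0.075  0.067  0.061  0.06   0.057  0.079  0.079
  0.08   0.074  0.069  0.059  0.046  0.038  0.028  0.017  0.007 -0.005
 -0.002 -0.001]
side rows width [0, 0, 0, 0, 0, 0, 0, 5, 7, 8, 7, 8, 8, 8, 8, 8, 8, 8, 7, 7, 7, 7, 7, 7, 7, 3, 0, 0, 0, 0, 0, 0, 0, 0, 0, 0, 0, 0, 0, 0, 0, 0] pt near mean [0.57003302 0.25633059 0.05356242]
side rows width [2, 2, 2, 2, 2, 2, 3, 3, 3, 10, 12, 13, 13, 12, 10, 10, 10, 10, 10, 10, 10, 9, 9, 9, 10, 10, 10, 9, 6, 1, 0, 0, 0, 0, 0, 0, 0, 0, 0, 0, 0, 0, 0, 0, 0] pt near mean [0.44731906 0.23887413 0.05252693]
```

View pics/topc.png

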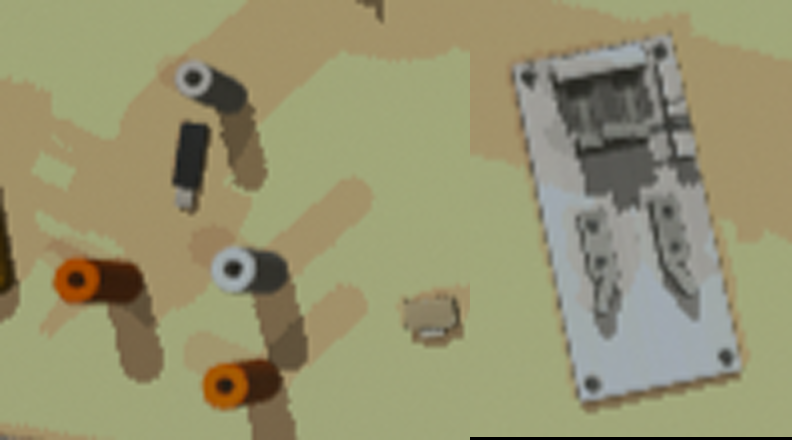

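Run:
```python
from h import *
im=np.load("top0.npz")["im"].astype(int)
u0,v0=248,140
c=im[v0:236,u0:312]
m=((c[...,0]-c[...,2])>-12).astype(np.uint8)   # grey vs yellow
m=cv2.morphologyEx(m,cv2.MORPH_CLOSE,np.ones((5,5)))
cs,_=cv2.findContours(m,cv2.RETR_EXTERNAL,cv2.CHAIN_APPROX_NONE)
k=max(cs,key=cv2.contourArea)[:,0]+[u0,v0]
W=np.array([ray("top",u,v,.01)[:2] for u,v in k])
r=cv2.minAreaRect((W*1000).astype(np.float32));print(r);B=cv2.boxPoints(r)/1000;print(B)
print([np.round(proj("top",[*b,.01])) for b in B])
# long sides/entry: per-row edges
hull=cv2.convexHull(k.astype(np.int32))[:,0];print(cv2.approxPolyDP(hull.reshape(-1,1,2),2.5,True)[:,0].tolist())
rows=range(165,215);L=[];R=[]
for v in rows:
    us=k[k[:,1]==v][:,0];L.append(ray("top",us.min()-.5,v,.01)[:2]);R.append(ray("top",us.max()+.5,v,.01)[:2])
for Q in(L,R):
    Q=np.array(Q);p=np.polyfit(Q[:,0],Q[:,1],1);res=Q[:,1]-np.polyval(p,Q[:,0]);print("side slope",p,np.degrees(np.arctan(p[0])),res.std(),"y at .55",np.polyval(p,.55))
```

```text
((540.8060302734375, -120.16637420654297), (207.32308959960938, 98.80756378173828), 12.141467094421387)
[[ 0.42907232 -0.09367043]
 [ 0.4498542  -0.19026779]
 [ 0.65253973 -0.14666232]
 [ 0.63175786 -0.05006495]]
[array([268., 227.]), array([304., 220.]), array([288., 147.]), array([254., 154.])]
[[288, 148], [303, 219], [269, 226], [255, 154]]
side slope [ 0.21637864 -0.18683906] 12.209359123571472 0.0008340582016830517 y at .55 -0.06783081035707297
side slope [ 0.21969071 -0.28898289] 12.390514716020482 0.000919194970511964 y at .55 -0.16815299985550086
```

```bash
python3 -m handwheel '[[0.087,0,0,0,0,0,-9.65],[0.087,0,0,0,0,0,-9.65],[0.087,0,0,0,0,0,-9.65],[0.087,0,0,0,0,0,-9.65],[0.087,-0.026,-0.0468,0,0,0,0],[0.087,-0.026,-0.0468,0,0,0,0],[0.087,-0.026,-0.0468,0,0,0,0],[0.087,-0.026,-0.0468,0,0,0,0],[0.087,-0.026,-0.0468,0,0,0,0],[0.087,-0.026,-0.0468,0,0,0,0],[0.087,-0.026,-0.0468,0,0,0,0],[0.087,-0.026,-0.0468,0,0,0,0]]' 20
cat >> h.py <<'E'
from scipy.spatial.transform import Rotation as Ro
YAW=np.radians(12.3);JO=np.array([.5506,-.1179])
def togo(x,y,z,yaw=102.3):
    s=ctrl.get_state();R=Ro.from_rotvec(s["tool_rot"]);p=np.array(s["position"])
    c,n=np.cos(np.radians(yaw)),np.sin(np.radians(yaw))
    Rg=Ro.from_matrix(np.array([[n,c,0],[-c,n,0],[0,0,-1.]])@np.diag([-1,1,1])) 
    yv=np.array([c,n,0]);zv=np.array([0,0,-1.]);Rg=Ro.from_matrix(np.stack([np.cross(yv,zv),yv,zv],1))
    print("pos",p.round(4),"shift",R.inv().apply(np.array([x,y,z])-p).round(4),"turn",np.degrees((R.inv()*Rg).as_rotvec()).round(2),"F",np.round(s["ft_force"],2),"grip",round(s["grip_width"]*87,2),round(s["grip_force"],1),"t",s["time"],"j7",s["joint_positions"][6])
E
python3 -c "from h import *;togo(.571,.2615,.043)"
```

```text
time: 1.6
position: [0.5719, 0.2593, 0.2222]
tool_rot: [0.336, -3.123, 0.0]
ft_force: [-0.0, -0.5, 0.9]
grip_width: 0.999
grip_force: 0.0
pos [0.5719 0.2593 0.2222] shift [0.0004 0.0023 0.1792] turn [-0.   -0.03 -0.03] F [-0.01 -0.5   0.86] grip 86.91 0.0 t 1.6 j7 1.334102957879404
```

```bash
python3 -m handwheel '[[0.087,0,0.0022,0.045,0,0,0],[0.087,0,0,0.045,0,0,0],[0.087,0,0,0.045,0,0,0],[0.087,0,0,0.044,0,0,0],[0.06,0,0,0,0,0,0],[0.04,0,0,0,0,0,0],[0.034,0,0,0,0,0,0],[0.028,0,0,0,0,0,0],[0.02,0,0,0,0,0,0],[0.015,0,0,0,0,0,0],[0.01,0,0,0,0,0,0],[0.01,0,0,0,0,0,0]]' 20
python3 -c "from h import *;togo(.571,.2615,.043)"
```

```text
time: 3.1
position: [0.5707, 0.263, 0.0436]
tool_rot: [-0.335, 3.124, 0.0]
ft_force: [0.8, -0.5, 0.4]
grip_width: 0.278
grip_force: 20.0
pos [0.5707 0.263  0.0436] shift [ 0.     -0.0015  0.0006] turn [ 0.    0.   -0.04] F [ 0.77 -0.48  0.37] grip 24.23 20.0 t 3.1 j7 1.3360806869130468
```

```bash
python3 -m handwheel '[[0.01,0,0,-0.03,0,0,0],[0.01,0,0,-0.05,0,0,0],[0.01,0,0,-0.05,0,0,0],[0.01,0.0236,-0.046,0,0,0,0],[0.01,0.0236,-0.046,0,0,0,0],[0.01,0.0236,-0.046,0,0,0,0],[0.01,0.0236,-0.046,0,0,0,0],[0.01,0.0236,-0.046,0,0,0,0],[0.01,0.0236,-0.046,0,0,0,0],[0.01,0.0236,-0.046,0,0,0,0],[0.01,0.0236,-0.046,0,0,0,0],[0.01,0,0,0,0,0,0]]' 20
python3 - <<'E'
from h import *
togo(.4646,-.1366,.0545)
for n in("top","side"):
    im,d=ctrl.get_image(n);np.savez(f"{n}1.npz",im=im,d=d)
    u,v=proj(n,[.465,-.137,.13]).astype(int);print(n,u,v)
    c=im[max(v-65,0):v+55,max(u-60,0):u+60];cv2.imwrite(f"pics/{n}1.png",cv2.resize(c,None,fx=3.3,fy=3.3,interpolation=cv2.INTER_CUBIC))
a,b=[cv2.imread(f"pics/{n}1.png") for n in("top","side")];h=min(a.shape[0],b.shape[0]);cv2.imwrite("pics/lift1.png",np.hstack([a[:h],b[:h]]))
E
```

```text
time: 4.6
position: [0.4626, -0.1415, 0.1736]
tool_rot: [0.322, -3.125, 0.002]
ft_force: [0.1, 0.9, -0.7]
grip_width: 0.276
grip_force: 20.0
pos [ 0.4626 -0.1415  0.1736] shift [-0.003   0.0045  0.119 ] turn [-0.06 -0.03 -0.52] F [ 0.13  0.89 -0.71] grip 24.02 20.0 t 4.6 j7 2.0151504122064443
top 288 212
side 252 208
```

View pics/lift1.png

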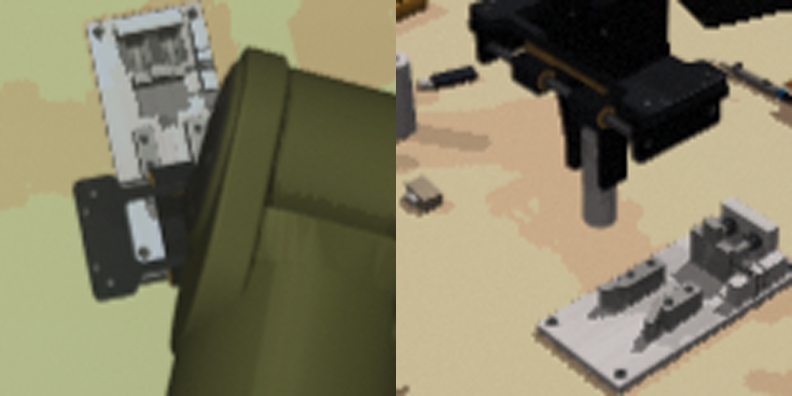

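```bash
python3 -m handwheel '[[0.01,-0.003,0.0045,0.03,0,0,-0.5],[0.01,0,0,0.03,0,0,0],[0.01,0,0,0.03,0,0,0],[0.01,0,0,0.024,0,0,0],[0.01,0,0,0,0,0,0]]' 20
python3 - <<'E'
from h import *
togo(.4646,-.1366,.0540)
def J(x,y,z):
    c,s=np.cos(YAW),np.sin(YAW);return [JO[0]+c*x/1e3-s*y/1e3,JO[1]+s*x/1e3+c*y/1e3,z/1e3]
im,d=ctrl.get_image("side");im0=im.copy()
s=4;u0,v0=215,150
c=cv2.resize(im[v0:v0+130,u0:u0+125],None,fx=s,fy=s,interpolation=cv2.INTER_CUBIC)
def L(pts,col):
    q=[(s*(proj("side",J(*p))-[u0,v0]+.5)).astype(int) for p in pts]
    cv2.polylines(c,[np.array(q).reshape(-1,1,2)],False,col,1)
L([(-115,-50,10),(95,-50,10),(95,50,10),(-115,50,10),(-115,-50,10)],(0,0,255))
L([(-45,13.75,32),(-5,13.75,32)],(0,255,0));L([(-45,-13.75,32),(-5,-13.75,32)],(0,255,0))
L([(-115,0,10),(30,0,10)],(255,0,0));L([(-88,-12.5,10),(-88,-12.5,90)],(255,255,0));L([(-88,12.5,10),(-88,12.5,90)],(255,255,0))
cv2.imwrite("pics/ov.png",c)
E
```

```text
time: 5.32
position: [0.4649, -0.1298, 0.0577]
tool_rot: [0.353, -3.117, -0.002]
ft_force: [-0.2, -0.4, -1.0]
grip_width: 0.279
grip_force: 20.0
pos [ 0.4649 -0.1298  0.0577] shift [ 0.0018 -0.0066  0.0037] turn [ 0.1  -0.25  0.61] F [-0.17 -0.37 -1.01] grip 24.23 20.0 t 5.325 j7 2.062190588815472
```

View pics/ov.png

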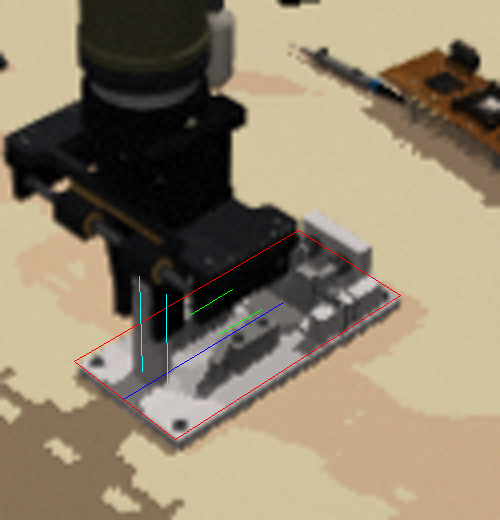

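```bash
python3 -m handwheel '[[0.01,0.0018,-0.0066,0,0,0,0.6],[0.01,0,0,0,0,0,0],[0.01,0,0,0.002,0,0,0],[0.01,0,0,0.002,0,0,0],[0.01,0,0,0,0,0,0],[0.01,0,0,0,0,0,0]]' 20
python3 - <<'E'
from h import *
togo(.4646,-.1366,.0540)
im,d=ctrl.get_image("side");P=cloud("side",d)
# bush flank points: grey, in front of gate, z 20..50
c,s=np.cos(YAW),np.sin(YAW);q=P[...,:2]-JO;x=(q@[c,s])*1e3;y=(q@[-s,c])*1e3;z=P[...,2]*1e3
for lo,hi in((14,24),(24,34),(34,44)):
    m=(x>-120)&(x<-70)&(abs(y)<35)&(z>lo)&(z<hi);v,u=np.nonzero(m)
    us=u.mean();vs=v.mean();p=ray("side",us,vs,(lo+hi)/2e3)[:2]
    print(m.sum(),"mean jig",x[m].mean().round(1),y[m].mean().round(1),u.min(),u.max(),us.round(1),vs.round(1),
     "expected u axis",proj("side",[.4646,-.1366,(lo+hi)/2e3]).round(1))
E
```

```text
time: 6.12
position: [0.466, -0.1385, 0.0555]
tool_rot: [0.333, -3.124, -0.0]
ft_force: [-0.2, -0.5, -0.8]
grip_width: 0.282
grip_force: 20.0
pos [ 0.466  -0.1385  0.0555] shift [0.001  0.0022 0.0015] turn [ 0.   -0.   -0.14] F [-0.23 -0.52 -0.77] grip 24.53 20.0 t 6.125 j7 2.070690596929353
28 mean jig -91.0 -8.7 250 259 254.5 244.3 expected u axis [253.2 242.1]
31 mean jig -90.9 -9.4 250 259 254.7 241.4 expected u axis [253.1 239.2]
25 mean jig -91.7 -8.9 250 259 254.2 238.5 expected u axis [253.  236.2]
```

```bash
python3 -m handwheel '[[0.01,0,0.0022,0.0015,0,0,0],[0.01,0,0,0.0005,0,0,0],[0.01,0,0,0,0,0,0],[0.01,0,0,0,0,0,0]]' 20
python3 -c "
from h import *
togo(.4646,-.1366,.0536)"
```

```text
time: 6.68
position: [0.4656, -0.1364, 0.0536]
tool_rot: [-0.333, 3.124, -0.0]
ft_force: [0.5, -0.4, 0.1]
grip_width: 0.276
grip_force: 20.0
pos [ 0.4656 -0.1364  0.0536] shift [ 0.001   0.0001 -0.    ] turn [-0.    0.01 -0.14] F [ 0.47 -0.35  0.11] grip 24.04 20.0 t 6.675 j7 2.0667923125103114
```

```bash
python3 -m handwheel '[[0.01,-0.008,0,0,0,0,0],[0.01,-0.008,0,0,0,0,0],[0.01,-0.008,0,0,0,0,0],[0.01,-0.006,0,0,0,0,0],[0.01,-0.005,0,0,0,0,0],[0.01,-0.005,0,0,0,0,0],[0.01,0,0,0,0,0,0],[0.01,0,0,0,0,0,0]]' 20
python3 -c "
from h import *
togo(.5262,-.1232,.0536)"
```

```text
time: 7.68
position: [0.5046, -0.128, 0.0535]
tool_rot: [-0.332, 3.124, 0.0]
ft_force: [-0.7, 0.5, -0.3]
grip_width: 0.281
grip_force: 20.0
pos [ 0.5046 -0.128   0.0535] shift [-0.0221  0.0002 -0.0001] turn [ 0.    0.01 -0.15] F [-0.68  0.51 -0.27] grip 24.42 20.0 t 7.675 j7 2.0564485930022247
```

Centred and force-free at the throat; on into the gate.

```bash
python3 -m handwheel '[[0.01,-0.004,0,0,0,0,0],[0.01,-0.004,0,0,0,0,0],[0.01,-0.004,0,0,0,0,0],[0.01,-0.005,0,0,0,0,0],[0.01,-0.005,0,0,0,0,0],[0.01,0,0,0,0,0,0],[0.01,0,0,0,0,0,0]]' 20
python3 - <<'E'
from h import *
togo(.5262,-.1232,.0536)
print(np.array([[.977,.213],[-.213,.977]])@np.array(ctrl.get_state()["ft_force"])[:2])
im,d=ctrl.get_image("side");c=cv2.resize(im[175:275,225:325],None,fx=6,fy=6,interpolation=cv2.INTER_CUBIC);cv2.imwrite("pics/gate.png",c)
E
```

```text
time: 8.55
position: [0.5263, -0.1233, 0.0536]
tool_rot: [-0.333, 3.124, 0.0]
ft_force: [0.5, -0.1, 0.3]
grip_width: 0.279
grip_force: 20.0
pos [ 0.5263 -0.1233  0.0536] shift [ 0.      0.0001 -0.    ] turn [ 0.    0.01 -0.14] F [ 0.45 -0.06  0.28] grip 24.3 20.0 t 8.55 j7 2.050517982543029
[ 0.4304347 -0.1584098]
```

View pics/gate.png

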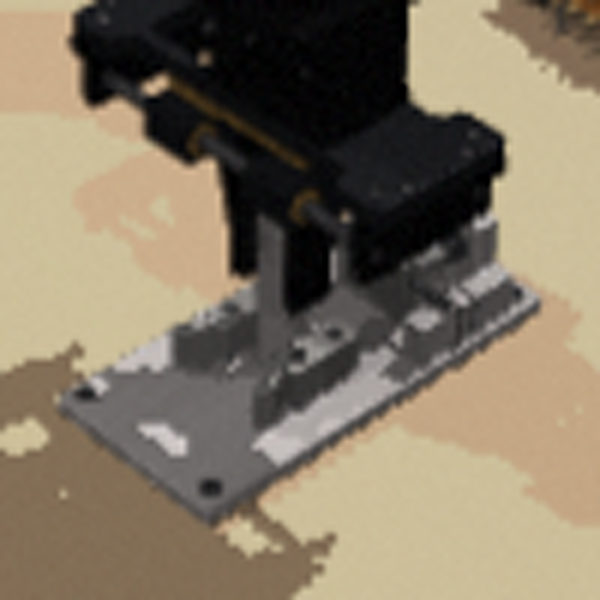

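The picture shows the bush (about 270,300) standing between the two cheeks, with no side force. Next I move up close to the stop.

```bash
python3 -m handwheel '[[0.01,-0.005,0,0,0,0,0],[0.01,-0.006,0,0,0,0,0],[0.01,-0.006,0,0,0,0,0],[0.01,-0.006,0,0,0,0,0],[0.01,-0.006,0,0,0,0,0],[0.01,-0.005,0,0,0,0,0],[0.01,-0.003,0,0,0,0,0],[0.01,0,0,0,0,0,0],[0.01,0,0,0,0,0,0]]' 25
python3 - <<'E'
from h import *
togo(.5677,-.1142,.0536)
print(np.array([[.977,.213],[-.213,.977]])@np.array(ctrl.get_state()["ft_force"])[:2])
E
```

```text
time: 9.72
position: [0.5624, -0.1156, 0.0536]
tool_rot: [-0.333, 3.124, 0.0]
ft_force: [0.0, -0.4, -0.2]
grip_width: 0.283
grip_force: 25.0
pos [ 0.5624 -0.1156  0.0536] shift [-0.0055  0.0002 -0.    ] turn [ 0.    0.01 -0.15] F [ 0.04 -0.36 -0.15] grip 24.63 25.0 t 9.725 j7 2.0400489469674885
[-0.03983411 -0.36172338]
```

```bash
cat >> h.py <<'E'
def F():
    a=[]
    for _ in range(3):
        s=ctrl.get_state();a.append(s["ft_force"])
    f=np.mean(a,0);print("jig F",(np.array([[.977,.213],[-.213,.977]])@f[:2]).round(2),"jigx",round(float((np.array(s["position"])[:2]-JO)@[.977,.213])*1e3,1))
E
python3 -m handwheel '[[0.01,-0.002,0,0,0,0,0],[0.01,-0.002,0,0,0,0,0],[0.01,-0.002,0,0,0,0,0],[0.01,-0.001,0,0,0,0,0],[0.01,0,0,0,0,0,0]]'
python3 -c "from h import *;F()"
python3 -m handwheel '[[0.01,-0.001,0,0,0,0,0],[0.01,-0.001,0,0,0,0,0],[0.01,-0.001,0,0,0,0,0],[0.01,0,0,0,0,0,0],[0.01,0,0,0,0,0,0]]'
python3 -c "from h import *;F();togo(.5677,-.1142,.0536)"
```

```text
time: 10.35
position: [0.5682, -0.1143, 0.0535]
tool_rot: [0.332, -3.122, -0.001]
ft_force: [-4.8, 0.1, 4.2]
grip_width: 0.28
grip_force: 25.0
jig F [-4.69  1.1 ] jigx 17.9
time: 10.98
position: [0.5706, -0.1138, 0.0536]
tool_rot: [0.332, -3.121, -0.001]
ft_force: [-7.2, -0.1, 5.0]
grip_width: 0.279
grip_force: 25.0
jig F [-7.05  1.46] jigx 20.4
pos [ 0.5706 -0.1138  0.0536] shift [ 0.0029  0.0002 -0.    ] turn [ 0.05 -0.17 -0.17] F [-7.2  -0.07  4.96] grip 24.26 25.0 t 10.975 j7 2.037100697901801
```

Run:
```python
from h import *
im,d=ctrl.get_image("side");u,v=proj("side",[*(JO+[.04*.977+.035*.213,.04*.213-.035*.977]),.03]).astype(int);print(u,v)
im2,d=ctrl.get_image("top");a,b=proj("top",[*(JO+[.04*.977+.035*.213,.04*.213-.035*.977]),.03]).astype(int);print(a,b)
f=lambda i:cv2.resize(i,None,fx=8,fy=8,interpolation=cv2.INTER_CUBIC)
cv2.imwrite("pics/ptr.png",np.hstack([f(im[v-40:v+30,u-30:u+30]),f(im2[b-45:b+25,a-20:a+20])])[:600,:800])
F()
```

```text
297 223
287 165
jig F [-6.93  0.1 ] jigx 20.4
```

View pics/ptr.png

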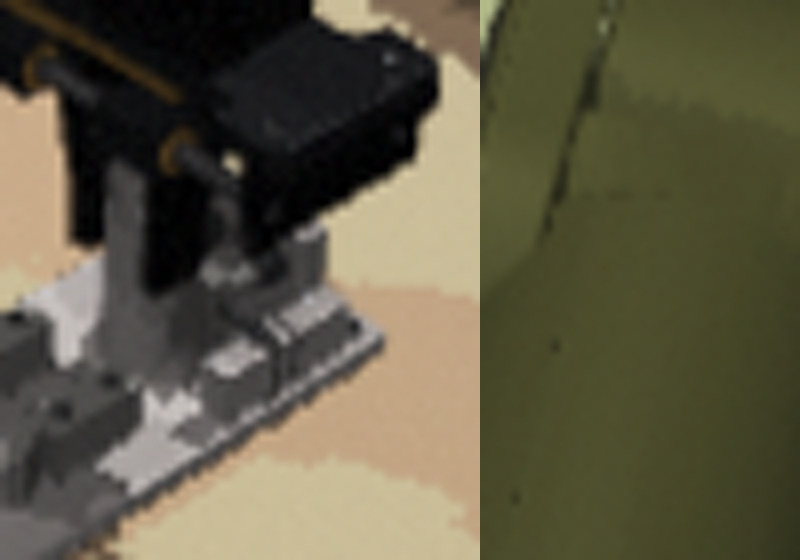

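The picture shows the scale bar from (205,375) to (350,310), with a dark band near (270,340). I'll sample along the bar and compare with the first picture.

```bash
cat >> h.py <<'E'
def J(x,y,z):
    c,s=np.cos(YAW),np.sin(YAW);return [JO[0]+c*x/1e3-s*y/1e3,JO[1]+s*x/1e3+c*y/1e3,z/1e3]
def prof(im,n,y,z,xs):
    q=np.array([proj(n,J(x,y,z)) for x in xs],np.float32)
    return cv2.remap(im,q[:,:1],q[:,1:],cv2.INTER_LINEAR).mean(2)[:,0].round().astype(int)
E
python3 - <<'E'
from h import *
xs=np.arange(10,84,2.)
s0=np.load("side0.npz")["im"];t0=np.load("top0.npz")["im"]
s1=np.mean([ctrl.get_image("side")[0] for _ in range(4)],0).astype(np.uint8);cv2.imwrite("s1.png",s1)
print("x   ",*["%4d"%x for x in xs])
for nm,im,n in(("s0",s0,"side"),("s1",s1,"side"),("t0",t0,"top")):
    for y in(-32,-36,-41,-46): print(nm,y,*["%4d"%v for v in prof(im,n,y,32,xs)])
E
```

```text
x      10   12   14   16   18   20   22   24   26   28   30   32   34   36   38   40   42   44   46   48   50   52   54   56   58   60   62   64   66   68   70   72   74   76   78   80   82
s0 -32   67   58   46   43   43   44   45   47   47   51   56   53   48   43   45   56   66   70   68   61   54   56   56   56   57   58   58   58   60   65   67   65   63   63   68   80   94
s0 -36   62   53   49   53   57   68   74   72   77   80   81   61   44   43   52   57   65   68   73   86   82   70   68   76   78   75   75   83   88   90   90   84   83  100  114  131  144
s0 -41  100   84   86  111  137  142  149  146  135  117   95   76   50   39   47   76  110  133  128  107  100  115  139  137  138  147  145  157  157  149  147  154  150  149  149  149  150
s0 -46   78   65   82  126  139  146  150  151  150  143  102   69   47   48   69   91  124  139  138  115  106  127  146  147  149  148  146  150  156  151  151  154  156  154  154  152  149
s1 -32   67   63   61   56   49   45   44   46   46   47   47   51   53   49   41   43   46   54   59   58   53   56   59   59   59   60   60 
[... 693 characters left out ...]
  79   59   70   84   95  104  108  102   93   97  104  107  113  114  110  101  103  106  109  117  128  137  139  128  115
t0 -36   85   78   71   75  112  119  116  108  115  131  139   99   71   60   62   72   99  129  127  105   81   94  119  142  139  127  114  106  113  129  140  137  125  111   83   68   68
t0 -41   86   85   67   92  135  151  154  154  154  153  135  104   77   80   91   90  120  143  152  128  124  137  151  154  155  155  155  155  155  155  155  156  160  136  105   79   89
t0 -46  129  123  113  124  133  142  152  149  144  139  118   97   81   84   89   99  121  132  143  146  122  122  130  135  135  142  151  152  148  141  133  140  146  143  136  130  129
```

```bash
python3 -m handwheel '[[0.01,-0.001,0,0,0,0,0],[0.01,-0.001,0,0,0,0,0],[0.01,-0.001,0,0,0,0,0],[0.01,-0.001,0,0,0,0,0],[0.01,0,0,0,0,0,0],[0.01,0,0,0,0,0,0]]'
python3 - <<'E'
from h import *
F();togo(.5677,-.1142,.0536)
xs=np.arange(28,58,2.)
s1=np.mean([ctrl.get_image("side")[0] for _ in range(4)],0).astype(np.uint8);cv2.imwrite("s2.png",s1)
s0=np.load("side0.npz")["im"];sp=cv2.imread("s1.png")
print("x   ",*["%4d"%x for x in xs])
for im in(s0,sp,s1):
    for y in(-41,-46): print(y,*["%4d"%v for v in prof(im,"side",y,32,xs)])
E
```

```text
time: 12.02
position: [0.5738, -0.1131, 0.0535]
tool_rot: [0.331, -3.119, -0.001]
ft_force: [-7.4, -0.4, 7.9]
grip_width: 0.285
grip_force: 25.0
jig F [-7.35  1.21] jigx 23.7
pos [ 0.5738 -0.1131  0.0535] shift [ 0.0062  0.0002 -0.    ] turn [ 0.07 -0.26 -0.18] F [-7.44 -0.39  7.85] grip 24.83 25.0 t 12.025 j7 2.035904354800893
x      28   30   32   34   36   38   40   42   44   46   48   50   52   54   56
-41  117   95   76   50   39   47   76  110  133  128  107  100  115  139  137
-46  143  102   69   47   48   69   91  124  139  138  115  106  127  146  147
-41  140  140  131  103   68   53   50   58   83  107  103   97  113  137  136
-46  154  146  129  112   87   63   54   72  110  132  116  109  129  144  149
-41  141  141  147  139  106   72   37   25   43   60   69   82  109  137  137
-46  158  155  155  156  124   74   41   34   60   91   93   99  126  143  149
```

```bash
python3 -m handwheel '[[0.01,-0.001,0,0,0,0,0],[0.01,-0.001,0,0,0,0,0],[0.01,0,0,0,0,0,0],[0.01,0,0,0,0,0,0],[0.01,0,0,0,0,0,0],[0.01,0,0,0,0,0,0],[0.01,0,0,0,0,0,0],[0.01,0,0,0,0,0,0],[0.01,0,0,0,0,0,0],[0.01,0,0,0,0,0,0]]'
python3 - <<'E'
from h import *
F();togo(.5677,-.1142,.0536)
xs=np.arange(28,58,2.)
s1=np.mean([ctrl.get_image("side")[0] for _ in range(4)],0).astype(np.uint8);cv2.imwrite("s3.png",s1)
print("x   ",*["%4d"%x for x in xs])
for y in(-41,-46): print(y,*["%4d"%v for v in prof(s1,"side",y,32,xs)])
cv2.imwrite("pics/fin.png",cv2.resize(s1[180:250,255:335],None,fx=8,fy=8,interpolation=cv2.INTER_CUBIC))
t=np.load("side0.npz")["im"];d=cv2.absdiff(t,s1).max(2)[130:215,165:245];print("bush_b diff px",(cv2.absdiff(t,s1).max(2)[155:190,183:203]>40).sum())
E
```

```text
time: 13.48
position: [0.5753, -0.1128, 0.0535]
tool_rot: [0.331, -3.119, -0.001]
ft_force: [-9.4, -0.5, 8.1]
grip_width: 0.281
grip_force: 25.0
jig F [-9.28  1.53] jigx 25.2
pos [ 0.5753 -0.1128  0.0535] shift [ 0.0077  0.0002 -0.    ] turn [ 0.08 -0.31 -0.18] F [-9.39 -0.48  8.11] grip 24.45 25.0 t 13.475 j7 2.0353318819121355
x      28   30   32   34   36   38   40   42   44   46   48   50   52   54   56
-41  142  143  148  152  146  103   58   37   38   42   37   63  102  136  136
-46  161  156  155  156  135  103   75   65   64   62   66   90  124  144  149
bush_b diff px 3
```

View pics/fin.png

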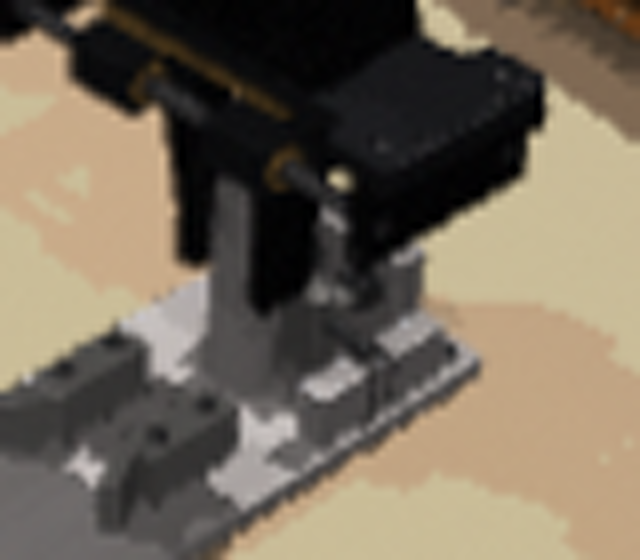

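Run:
```python
from h import *
g=cv2.imread("s3.png").astype(float).mean(2)
for v in range(201,228): print(v,g[v,276:298].astype(int))
for x,zz in((25.2,(15,70)),):
    a,b=[proj("side",J(x,0,z)) for z in zz];print("upright slope du/dv",(b-a)[0]/(b-a)[1],a,b)
    a2=proj("side",J(x-5.5,0,15));print("for 0.1 rad lean",(b-a2)[0]/(b-a2)[1])
```

```text
201 [82 17  4  9  6  5 17 16 11 11 10 11 35 37 30 49 43 35 20 11 79 97]
202 [ 99  27   6   8   7   8  40  38  27  14   9  10  30  33  28  32  44  48
  43  24 147 170]
203 [100  28   6   6   5  16  58  64  56  38  16  11  16  34  29  17  27  36
  49  40  54 110]
204 [109  33   6   6  10  19  58  65  63  67  28  11   8   7   5   3   5  20
  30  41  46  38]
205 [143  49   6   6   6  20  53  66  68  69  32   7   5   5   3   4   4   1
  11  54  44  46]
206 [161  60   5   8   8  23  51  62  68  74  35   9   3   5   3   3   2   2
   8 100  91  56]
207 [133  44   6   7   7  34  53  63  67  70  33   7   4   3   2   3   3   2
  21  96 131 104]
208 [133  44   3   6   6  40  57  64  68  69  33   8   3   2   2   4   4   3
  36  58  74 117]
209 [133  45   5   8   6  37  67  65  67  71  32   7   4   3   4   4   2   2
  26  55  60  63]
210 [134  45   7   4   9  45  70  69  69  71  31   6   3   2   4   4   3   3
  19  51  58  60]
211 [133  45   7   8   6  45  67  73  70  70  25   3   3   4   3   4   2   6
  19  38  56  58]
212 [143  75  42  14  33  60  71  74  73  71  26   3   2   5   2   1   2   4
 
[... 875 characters left out ...]
 [189 189 190 163  96  78  80  80  80  79  73  75  71  53  44  43  43  43
  50  46  43  40]
223 [189 188 174 117  82  77  80  81  80  79  79  76  70  52  44  44  44  43
  49  45  48  60]
224 [188 173 117 102  83  79  80  80  80  80  79  75  68  52  48  46  44  43
  48  45  55  93]
225 [187 144 132 108  81  77  81  80  81  80  79  74  69  53  56  54  45  44
  48  58  95 153]
226 [186 190 175 118  90  80  80  80  81  79  78  75  68  59  60  62  53  64
  82 109 144 149]
227 [161 170 117 103  99  89  82  80  80  79  79  74  70  73  68  63  79 132
 153 155 155 162]
upright slope du/dv -0.03146783490204939 [284.12043258 224.38203866] [284.62046718 208.4916984 ]
for 0.1 rad lean -0.1150909691503827
```

The pointer is midway: the dark band is symmetric between x = 40 and 50. The push is steady, the lean is about 0.02 rad, and the other bush hasn't moved.

```bash
python3 -c "from h import *;F();print(ctrl.close_job())"
```

```text
jig F [-8.91  1.5 ] jigx 25.3
the job is handed in; nothing more can be done
None
```

I handed the job in with the 25 mm bush slid through the gate and held against the stop: pointer midway between the marks, push about 9 N at the wrist, and the 30 mm bush still standing where it was; the judge returned no verdict.

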